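Set the slicer to its thickness gauge with the inner knob

TASK

Set the mushroom slicer to the thickness of its steel setting gauge: stand the gauge upright on the deck in the slot between the spring pad and the fence and let go of it, then turn only the small inner knob clockwise until the pad holds the gauge snugly against the fence (about 10 N, never more than 25 N). Do not drag the big outer ring round with it, leave the bowl of mushrooms beside the slicer and the brush in front of it where they are, and finish with the hand clear.

Things in the scene. Friction and masses are not known exactly. Their poses are not given: they have to be found in the camera images.
- slicer: White bench slicer, fixed, place and yaw vary. Origin on the table, z up; mm in its frame: deck x -80 to 150, y -125 to 125, top 20 above the table. Control box with the concentric knobs: x -55 to 55, y 30 to 120, top 90. Housing along the far edge: x 85 to 145, top 105. The slot runs along x on the -y half, between the spring pad (+y side) and the fence (-y side).
- slot (a point): Point on the deck surface, 20 mm above the table, in the slot, at slicer x 0, y -57.5; axes as the slicer. The spring pad's face starts 12.5 mm away on its +y side. The steel fence on its -y side, 70 mm long, top 46 mm above the table, is parallel to the pad but bolted in slotted holes: its face lies anywhere from 12.5 to 20.5 mm from this point and is not measured.
- pad: Steel spring pad, a plate 60 mm long (x), 6 mm thick, from 22 to 46 mm above the table; it faces the fence. Origin: at the start the same as the slicer's; it moves to slicer -y with the pad. It is backed by a spring of 8 N/mm.
- gauge_centre (a point): Centre of the loose steel setting gauge, about 200 g, 62 mm high, standing left or right of the slicer; axes of the gauge, z up, the point 31 mm above its underside. Foot 50 (x) by 20 (y, the gauged thickness) by 28 mm high; on it a flat tab to hold, 30 (x) by 12 (y) by 34 mm high. In the slot the 20 mm goes across: gauge x along slicer x, either way round.
- knob_top (a point): Centre of the flat top of the small inner knob, on the pair's vertical axis, at slicer x 0, y 75, 127 mm above the table. A ribbed aluminium cylinder 26 mm across, 21 mm high, its underside 1 mm above the outer ring's top.
- inner_knob (a joint): Inner knob's angle in rad: 0 at the start (its stop), growing clockwise seen from above, to 2.4. Each rad moves the pad 10 mm. It takes 0.2 Nm to turn (0.03 to 0.1 is felt when pausing between small steps), stays where left, and may slip in a grip under 50 N. Sliding the gauge adds 0.01 to 0.03 Nm; once it is nipped, each 0.1 rad adds about 8 N of hold and 0.08 Nm.
- ring_lug (a point): Top of the small lug on the rim of the outer ring, 34 mm from the common axis; the ring is 60 mm across, 13 mm high, its top 105 mm above the table, aluminium like the knob. It turns very easily (0.02 Nm) and its starting angle varies; it must stay as found.
- bowl_a: Green plastic bowl of brown mushrooms, 110 mm across and about 75 mm high over all, loose; origin at the centre of its underside. It stands beside the slicer, on the side away from the gauge.
- brush: Brush lying on the table in front of the slicer; origin under its middle.
Not all that is in view belongs to the job. What is shaped like the part that bears gauge_centre but brown or orange is not meant.

How it is judged (in metres and radians):
On the way, in this order (a step that is already met when the one before it is completed fails the run):
1. the gauge stands upright in the slot, let go (x of gauge_centre in the frame of slot between -0.015 and 0.015 m and y of gauge_centre in the frame of slot between -0.014 and 0.006 m and z of gauge_centre in the frame of slot below 0.034 m and angle between gauge_centre's own z axis and vertical below 0.1 rad and contact force between the fingers and gauge below 0.2 N), for 0.2 s.
2. the pad holds the gauge against the fence (contact force between pad and gauge above 4 N), for 0.2 s.
At the end, for the whole second after the job is handed in: The gauge stands upright (within 0.1 rad) on the deck in the slot, within 15 mm of its middle lengthways and square to it within 0.1 rad, held between pad and fence with 4 to 16 N; the outer ring's lug is within 4 mm of where it was (contact force between pad and gauge between 4 and 16 N and x of gauge_centre in the frame of slot between -0.015 and 0.015 m and z of gauge_centre in the frame of slot below 0.034 m and angle between gauge_centre's own z axis and vertical below 0.1 rad and angle between the x axis of gauge_centre and the x axis of slot, either way round below 0.1 rad and distance of ring_lug from where it was at the start of the episode below 0.004 m); the robot touches nothing.
It fails at once if the outer ring is dragged round (its lug moves more than 4 mm) (distance of ring_lug from where it was at the start of the episode above 0.004 m).
It fails at once if the pad presses on the gauge with more than 25 N (contact force between pad and gauge above 25 N).
It fails at once if the bowl beside the slicer or the brush is shifted by more than 20 mm (distance of any of bowl_a, brush from where it was at the start of the episode above 0.02 m).
It also fails if it takes over 72 s, if anything falls off the work surface, if the arm or the gripper's body presses on something with over 40 N, if the wrist force passes 120 N, or if a joint passes its speed limit or range.

ROBOT

A 7-joint arm with a two-finger parallel gripper is mounted at the origin on the work surface. World frame = base frame: x ahead of the robot, y to its left, z up, the work surface at z = 0. Lengths are in mm, angles in rad, forces in N, time in s.
With the tool pointing down it reaches from about 400 to 850 mm from the base axis. Payload 4.5 kg.
Tool frame: the origin (TCP) lies midway between the tips of the shut fingers; the grasp point (between the pads) lies ctrl.grasp_offset behind it (ctrl.grasp_offset is the distance from the TCP to the grasp point, in mm); y points along the fingers, x is the direction in which the jaws open and shut, and the axes are right-handed (so a half turn about y gives the same grasp; the last joint's range is limited). The gripper opens to 85 mm and grips with 20 to 120 N. Pads are 22 mm wide; open, the fingers measure 114 mm over their backs; the gripper's body (76 mm by 85 mm) begins 54 mm behind the grasp point. The pads swing forward as they close: fully open they stand 13 mm farther back than shut.
Start: joints at [1.226, 0.689, -0.195, 1.565, 0.157, 0.902, -0.215], TCP at [231.159, -580.706, 231.317] pointing down, gripper open.
Joint ranges: [-3.01, 3.01], [-0.46, 2.08], [-1.47, 1.51], [0.13, 2.56], [-1, 4.14], [0.04, 2.09], [-2.66, 2.66]. Speed limits (rad/s): [2.57, 2.57, 3.14, 3.14, 3.14, 3.14, 3.14].

INTERFACE

Orientations are given as [roll, pitch, yaw] about the fixed x, y, z axes, in that order (R = Rz(yaw) Ry(pitch) Rx(roll)).
In Python, from workcell import ctrl, claw, vision gives the robot as it stands. Calls block until the motion is done:
- ctrl.reach(position, orientation): joint-space move of the TCP to a pose.
- ctrl.servo_line(position, speed=150, rot=None, threshold=None): straight line of the TCP; rot=None keeps the orientation; speed is the mean speed in mm/s. With threshold (N) it stops when the force on the tool has changed by that much, and returns True; else False.
- ctrl.move_j(angles): joint-space move.
- claw.gripper_to(opening, squeeze=None): finger opening in mm; squeeze is the grip in N (None keeps the last); returns when the fingers have stopped.
- ctrl.dwell(seconds).
- ctrl.inverse_kinematics(position, orientation): joint angles nearest the present ones, or None.
- ctrl.get_state(): the state.
- vision.get_image(name): name is "scene" or "top"; returns the picture (480x640x3 uint8, blue, green, red); there is no depth.
- vision.camera_params(name): a dict with "vfov" (degrees; the focal length in pixels is half the picture's height over the tangent of half this angle, whatever the lens; pixels are square), "cx", "cy" (the principal point, pixels), "rvec" (rotation vector, rad) and "tvec" (3), from world to camera coordinates, as OpenCV has them. Camera axes: x right, y down, z forward; pixel columns grow to the right and rows downward; lengths in mm; the calibration is good to about 2 mm. A picture is of the moment at which its call begins. camera_params takes no time and is no camera call.
A pose or a line that the arm cannot do raises ctrl.PlanningError and nothing moves.
- ctrl.sign_off(): hands the job in, once; it reports no verdict.
The state is a dict: "clock": time; "joint_pos": joint angles; "dq": joint speeds; "effort": joint torques, N m; "position": TCP position; "orientation": TCP orientation; "wrist_force": force on the tool from outside, world axes, zero at the start; "ft_torque": the same for the moment, N m; "width": finger opening in mm.
Only numpy, scipy, OpenCV 4.12 (cv2) and the standard library are available. Lean on these libraries where they do the work, as an engineer would, in place of code of your own. Each camera call takes 0.05 s, during which the arm holds its last target.

## Working session

There is one attempt and no reset: what is moved stays moved. The work goes in short steps, each a Python script; the robot and the scene stay as the last script left them, time stands still between calls to the robot, and variables do not carry over. Pictures are saved under pics/ and viewed, and the job is handed in when it is done.

```bash
mkdir -p pics; ls
python3 - <<'E'
from workcell import ctrl, claw, vision
import cv2
for n in("scene","top"):
    cv2.imwrite(f"pics/{n}0.png",vision.get_image(n)); print(n,vision.camera_params(n))
print(ctrl.get_state(), ctrl.grasp_offset)
E
```

```text
pics
scene {'vfov': 56.30793941009972, 'cx': 325.039711082603, 'cy': 242.86700042660198, 'rvec': array([ 2.38631275,  1.15814437, -0.30169007]), 'tvec': array([-258.46074631, -307.17290172, 1080.20107422])}
top {'vfov': 56.11394714417142, 'cx': 329.13127207793684, 'cy': 236.04097431443017, 'rvec': array([ 2.19560905, -2.14074453,  0.09624583]), 'tvec': array([-59.12655927, 470.13045514, 937.33650393])}
{'clock': 0.1, 'joint_pos': array([ 1.22580167,  0.68991391, -0.19450725,  1.56625095,  0.15730554,
        0.90249664, -0.21508667]), 'dq': array([-0.00089065, -0.00270401,  0.00055747, -0.00271537,  0.00036131,
        0.00066143, -0.00083985]), 'effort': array([-3.69819914e-03, -5.40596581e+01, -1.27169386e+00, -1.58984041e+01,
        9.32897703e-03,  4.41203738e-03, -1.71206000e-05]), 'position': array([ 230.8583832 , -580.16765741,  230.55239901]), 'orientation': array([-1.57092986,  0.00167286, -1.19191727]), 'wrist_force': array([ 0.45551869, -0.25087863,  0.28017332]), 'ft_torque': array([-0.00842282,  0.01028649, -0.05588345]), 'width': 85.40506931718491} 18.700000000000003
```

View pics/scene0.png

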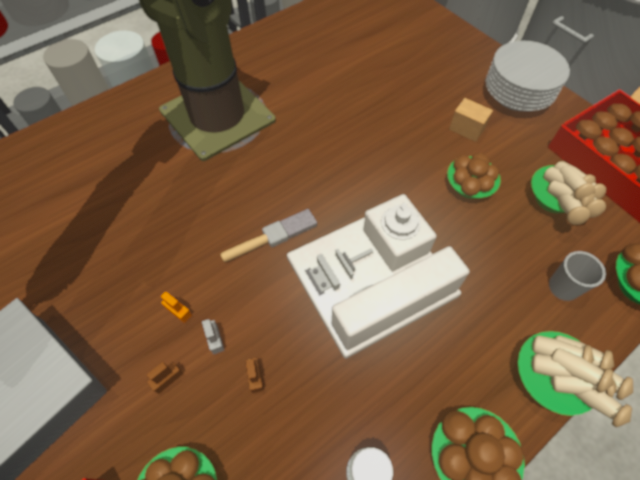

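View pics/top0.png

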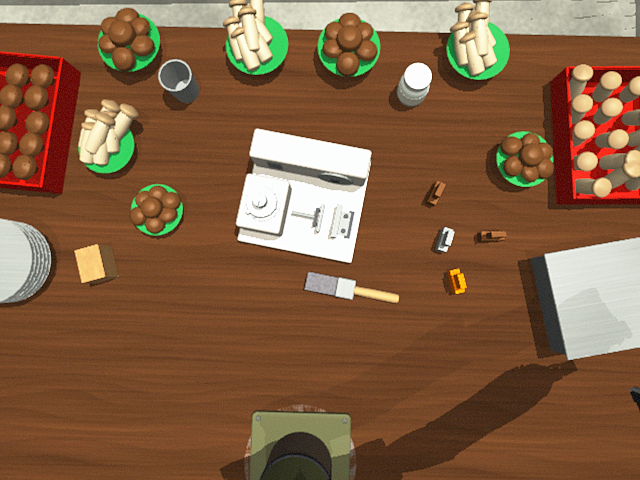

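The scene view has four gauge-shaped things. In top view they are at (445,239) grey, (457,281) orange, (436,193) brown and (492,236) brown. In scene view they are at (212,335), (175,305), (255,374) and (163,376). Grey fits "steel", while brown and orange are excluded. I'll confirm it in enlarged crops.

```bash
cat > h.py <<'E'
import numpy as np, cv2
from scipy.optimize import least_squares
def cam(vision,n):
    p=vision.camera_params(n); f=240/np.tan(np.radians(p['vfov']/2))
    K=np.array([[f,0,p['cx']],[0,f,p['cy']],[0,0,1]]); return K,np.array(p['rvec']),np.array(p['tvec'])
def proj(c,P): return cv2.projectPoints(np.array(P,float).reshape(-1,3),c[1],c[2],c[0],None)[0].reshape(-1,2)
def back(c,uv,z):
    R=cv2.Rodrigues(c[1])[0]; C=-R.T@c[2]; d=R.T@np.linalg.inv(c[0])@np.array([uv[0],uv[1],1.]); return C+d*(z-C[2])/d[2]
E
python3 - <<'E'
import cv2
s=cv2.imread('pics/scene0.png');t=cv2.imread('pics/top0.png')
def c(im,x,y,w,h,k,n): cv2.imwrite('pics/'+n,cv2.resize(im[y:y+h,x:x+w],None,fx=k,fy=k,interpolation=cv2.INTER_CUBIC))
c(t,230,120,150,150,4,'tslicer.png')
c(s,280,185,195,170,4,'sslicer.png')
import numpy as np
a=cv2.resize(t[180:300,415:515],None,fx=4,fy=4,interpolation=cv2.INTER_CUBIC)
b=cv2.resize(s[285:405,140:240],None,fx=4,fy=4,interpolation=cv2.INTER_CUBIC)
cv2.imwrite('pics/g.png',np.hstack([a,b]))
E
```

```text
(no output)
```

View pics/tslicer.png

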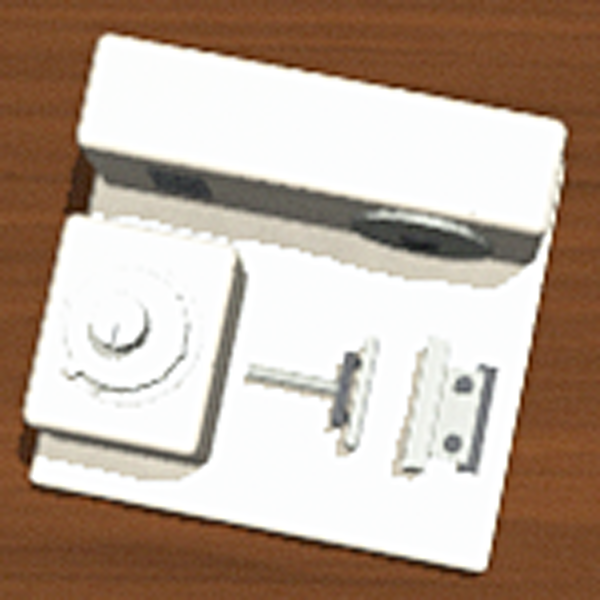

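View pics/sslicer.png

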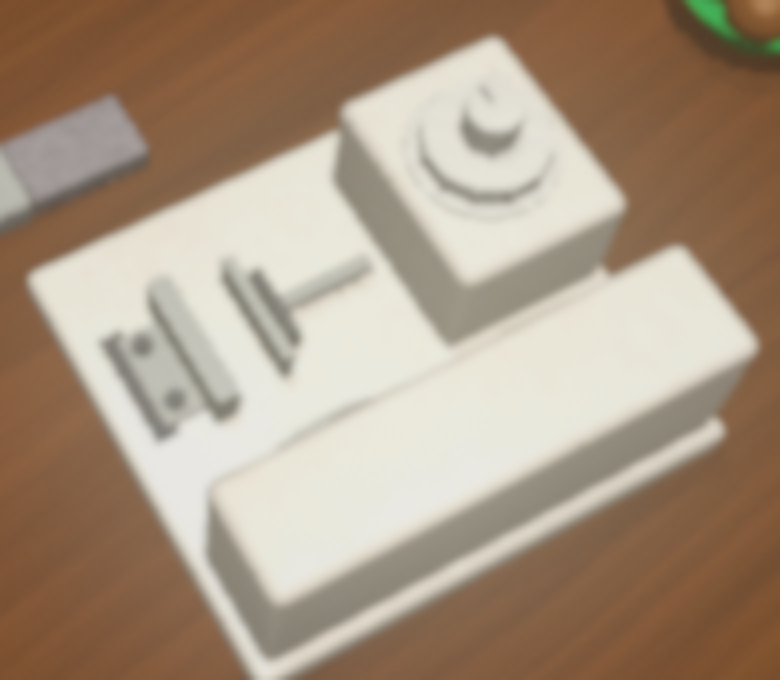

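View pics/g.png

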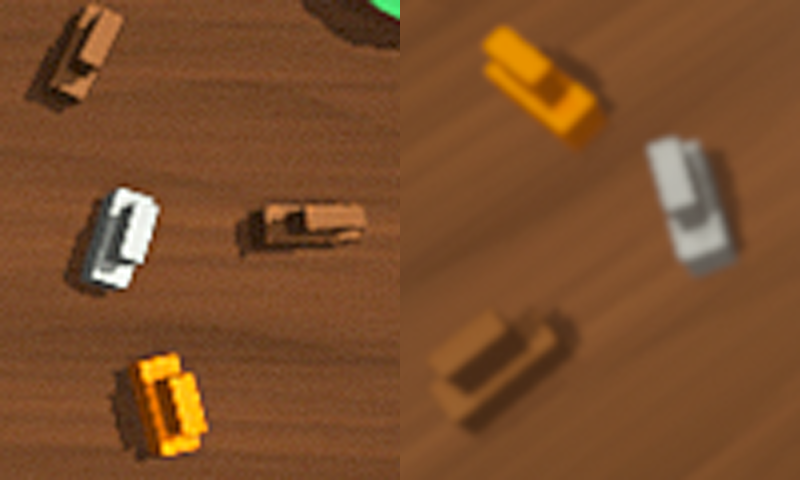

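The crops confirm that the grey gauge (top 445,239 / scene 212,335) is the steel one, and the other three are brown or orange. Next I'll fit silhouettes of the slicer and gauge in each view.

```bash
cat >> h.py <<'E'
from scipy.optimize import minimize
def box(x0,x1,y0,y1,z0,z1): return np.array([[x,y,z] for x in(x0,x1) for y in(y0,y1) for z in(z0,z1)],float)
SL=[box(-80,150,-125,125,0,20),box(-55,55,30,120,0,90),box(85,145,-125,125,0,105)]
GA=[box(-25,25,-10,10,0,28),box(-15,15,-6,6,28,62)]
def place(P,q):
    c,s=np.cos(q[2]),np.sin(q[2]); return np.c_[P[:,0]*c-P[:,1]*s+q[0],P[:,0]*s+P[:,1]*c+q[1],P[:,2]]
def render(c,parts,q,roi,k=4):
    x,y,w,h=roi; m=np.zeros((h*k,w*k),np.uint8)
    for P in parts:
        uv=(proj(c,place(P,q))+.5-[x,y])*k-.5
        cv2.fillConvexPoly(m,np.round(cv2.convexHull(uv.astype(np.float32))*16).astype(np.int32),255,shift=4)
    return cv2.resize(m,(w,h),interpolation=cv2.INTER_AREA)/255.
def fit(views,parts,q0):
    def cost(q): return sum(np.abs(render(c,parts,q,roi)-m).sum()/m.sum() for c,m,roi in views)
    best=None
    for dth in(-.15,0,.15):
        q=np.array(q0,float)+[0,0,dth]
        for st in(8,2):
            r=minimize(cost,q,method='Nelder-Mead',options=dict(initial_simplex=np.array([q,q+[st,0,0],q+[0,st,0],q+[0,0,st*.02]]),xatol=.01,fatol=1e-5)); q=r.x
        if best is None or r.fun<best.fun: best=r
    return best.x,best.fun
def satmask(im,roi,th):
    x,y,w,h=roi; s=im[y:y+h,x:x+w].astype(float); sat=1-s.min(2)/np.maximum(s.max(2),1)
    m=(sat<th).astype(np.uint8); n,l,st,_=cv2.connectedComponentsWithStats(m,connectivity=4)
    i=1+np.argmax(st[1:,4]); m=(l==i).astype(np.uint8)
    cn,_=cv2.findContours(m,cv2.RETR_EXTERNAL,cv2.CHAIN_APPROX_NONE); cv2.drawContours(m,cn,-1,1,-1); return m.astype(float)
E
cat > fit1.py <<'E'
from workcell import ctrl, claw, vision
from h import *
T=cam(vision,'top');S=cam(vision,'scene')
t=cv2.imread('pics/top0.png');s=cv2.imread('pics/scene0.png')
rs={'sl':((228,122,155,150),(280,185,200,175)),'g':((425,215,40,50),(195,310,35,50))}
for nm,parts,g0,pix,th in(('sl',SL,0.,(305,197),.3),('g',GA,-.2,(445,239),.35)):
    q0=list(back(T,pix,20)[:2])+[g0]
    if nm=='sl':q0[0]-=35
    V=[(T,satmask(t,rs[nm][0],th),rs[nm][0]),(S,satmask(s,rs[nm][1],th),rs[nm][1])]
    for v in([V[0]],[V[1]],V):
        q,f=fit(v,parts,q0); print(nm,np.round(q,3),round(f,4))
    out=[]
    for (c,m,r),im in zip(V,(t,s)):
        x,y,w,h=r;k=4 if nm=='sl' and 0 else (3 if nm=='sl' else 8)
        a=cv2.resize(im[y:y+h,x:x+w],None,fx=k,fy=k,interpolation=cv2.INTER_CUBIC)
        mm=cv2.resize((render(c,parts,q,r)),None,fx=k,fy=k)
        cn,_=cv2.findContours((mm>.5).astype(np.uint8),0,2);cv2.drawContours(a,cn,-1,(0,0,255),1)
        b=np.zeros((530,640,3),np.uint8)[:,:a.shape[1]];b[:min(530,a.shape[0])]=a[:530];out.append(b)
    o=np.hstack(out); sc=min(1,800/o.shape[1]); cv2.imwrite(f'pics/fit_{nm}.png',cv2.resize(o,None,fx=sc,fy=sc))
E
python3 fit1.py
```

```text
sl [ 5.1524e+02  1.4053e+01 -1.7300e-01] 0.0246
sl [ 5.16449e+02  1.19520e+01 -1.71000e-01] 0.0184
sl [ 5.16189e+02  1.27970e+01 -1.71000e-01] 0.0513
g [ 4.71379e+02 -2.93371e+02 -2.98000e-01] 0.0594
g [ 4.71035e+02 -2.95723e+02 -2.93000e-01] 0.067
g [ 4.71304e+02 -2.94743e+02 -3.08000e-01] 0.2206
```

View overlays.

View pics/fit_sl.png

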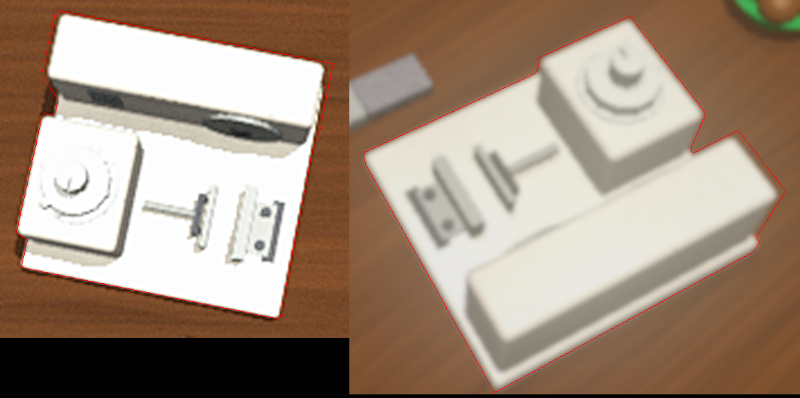

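View pics/fit_g.png

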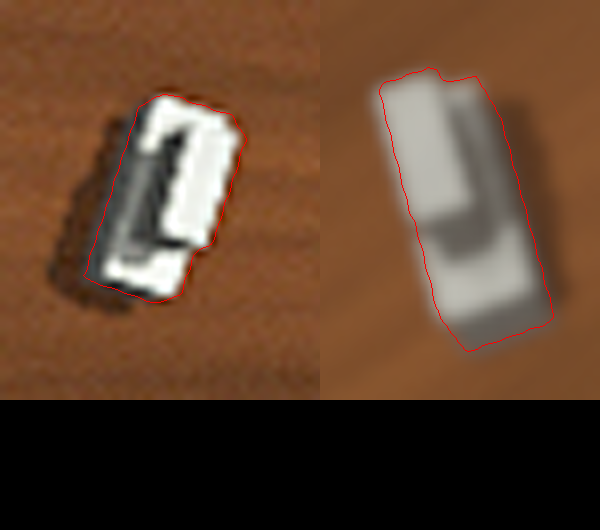

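Both overlays fit. Gauge is at about (471.2, −294.6, yaw −0.297) and slicer at (516, 13, yaw −0.172), with the views about 2 mm apart in y. Next: estimate the fence face, check reachability, then pick up the gauge.

```bash
cat >> h.py <<'E'
SQ=np.array([516.,13.,-.172]); GQ=np.array([471.2,-294.6,-.297])
def s2w(x,y): 
    p=place(np.array([[x,y,0.]]),SQ)[0]; return p[:2]
def w2s(p):
    d=np.array(p[:2])-SQ[:2];c,s=np.cos(SQ[2]),np.sin(SQ[2]); return np.array([d[0]*c+d[1]*s,-d[0]*s+d[1]*c])
DN=lambda yaw:[-np.pi/2,0,yaw]
E
python3 - <<'E'
from workcell import ctrl, claw, vision
from h import *
T=cam(vision,'top')
f=lambda u,v:(230+(u+.5)/4-.5,120+(v+.5)/4-.5)
for n,u,v,z in(('padface',379,340,46),('padface',352,455,46),('fence',430,335,46),('fence',395,472,46),('fenceback',452,338,46),('knobtop',112,318,127),('lug',68,372,105)):
    print(n,np.round(w2s(back(T,f(u,v),z)),1))
for yaw in(GQ[2]+np.pi/2,GQ[2]-np.pi/2): print(yaw,ctrl.inverse_kinematics([*GQ[:2],140],DN(yaw)),ctrl.inverse_kinematics([*GQ[:2],30],DN(yaw)))
for yaw in(SQ[2]+np.pi/2,SQ[2]-np.pi/2): print(yaw,ctrl.inverse_kinematics([*s2w(0,-57.5),200],DN(yaw)))
for yaw in(1.13,-.37,1.13+np.pi,1.13-np.pi,-.37-np.pi): print(yaw,ctrl.inverse_kinematics([*s2w(0,75),109],DN(yaw)))
E
```

```text
padface [ 27.1 -44.8]
padface [-35. -43.]
fence [ 34.9 -70.5]
fence [-39.3 -66.6]
fenceback [ 35.6 -82.1]
knobtop [-0.5 78.7]
lug [-27.7  98.6]
1.2737963267948966 [ 0.89965571  0.82398799 -0.74297109  1.84481158  0.77417789  0.7896203
  1.01263321] [ 0.78631581  0.96450995 -0.53746222  1.89342946  0.92567456  0.5545136
  0.88649474]
-1.8677963267948965 [ 0.45487309  0.7278367   0.03517038  1.86862272 -0.04507186  0.54589122
 -1.34813133] [ 0.46133882  0.91465688  0.02463701  1.91093554 -0.06271127  0.31672885
 -1.33182594]
1.3987963267948966 [ 0.47774892  0.68788071 -0.80045446  1.93039158  0.67643251  0.81519586
  0.70090023]
-1.7427963267948965 [-0.02711567  0.58368961  0.03545076  1.95584057 -0.03446818  0.60262889
 -1.71192671]
1.13 [ 0.10589887  0.82219527 -0.60338684  1.92635126  0.770806    0.63937738
  0.13529393]
-0.37 [-0.13733906  0.76289818 -0.1852175   1.93925358  0.28793269  0.46468255
 -0.90077456]
4.271592653589793 [-0.36191301  0.77317218  0.18992184  1.95109524 -0.31114957  0.4452211
 -1.95429569]
-2.0115926535897932 [-0.36191301  0.77317218  0.18992184  1.95109524 -0.31114957  0.4452211
 -1.95429569]
-3.5115926535897932 [ 0.39145832  1.09041316 -1.25775493  1.91217766  1.18363258  1.14609188
  1.41261904]
```

Run:
```python
import cv2,numpy as np
t=cv2.imread('pics/top0.png')[195:250,290:362]
t=np.clip((t.astype(float)-90)*1.5,0,255)**1.6/255**.6
cv2.imwrite('pics/fence.png',cv2.resize(t,None,fx=10,fy=10,interpolation=cv2.INTER_NEAREST))
```

```text
[ WARN:0@0.106] global loadsave.cpp:1063 imwrite_ Unsupported depth image for selected encoder is fallbacked to CV_8U.
```

View pics/fence.png

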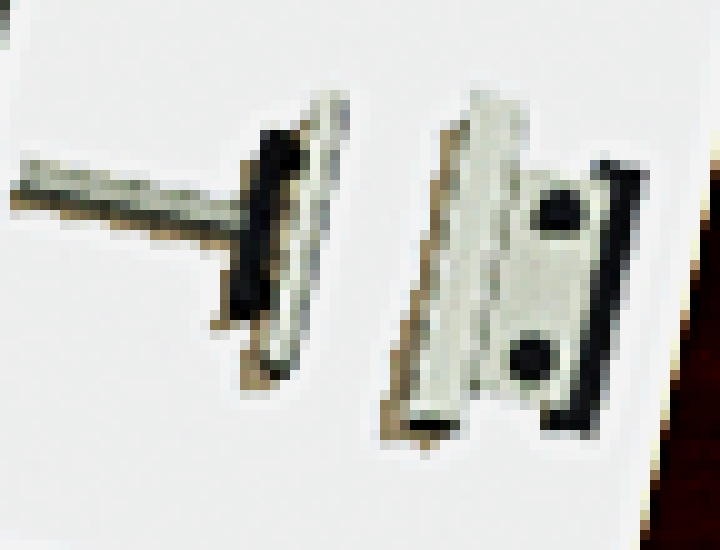

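Pad face is at slicer y ≈ −44.5. The fence face's top edge runs from about (337,204) to (331,236) px, so the gap is near its minimum (~25–27 mm). Picking up the gauge now.

Run:
```python
from workcell import ctrl, claw, vision
from h import *
yaw=GQ[2]-np.pi/2
ctrl.reach([*GQ[:2],130],DN(yaw))
claw.gripper_to(50,60)
ctrl.servo_line([*GQ[:2],33],speed=120)
st=ctrl.get_state();print(st['clock'],st['position'],st['orientation'],st['wrist_force'])
claw.gripper_to(5,60)
st=ctrl.get_state();print(st['clock'],st['position'],st['width'],st['wrist_force'],st['ft_torque'])
p=st['position']
ctrl.servo_line([GQ[0],GQ[1],150],speed=120)
st=ctrl.get_state();print(st['clock'],st['position'],st['width'],st['wrist_force'])
for n in('top','scene'): cv2.imwrite(f'pics/{n}1.png',vision.get_image(n))
t=cv2.imread('pics/top1.png')[150:310,360:520];s=cv2.imread('pics/scene1.png')[230:390,120:280]
cv2.imwrite('pics/lift.png',cv2.resize(np.hstack([t,s]),None,fx=2.5,fy=2.5))
```

```text
2.9417 [ 471.60822933 -294.90262641   33.54707625] [-1.56970255e+00 -3.06513273e-04 -1.86783146e+00] [ 0.34167352 -0.77134994  0.01758705]
3.3667 [ 471.68545224 -294.84229879   33.71605379] 11.06418144488055 [-0.11039441  0.29303382  6.36833071] [ 0.0978216   0.07724574 -0.03234809]
4.4917 [ 470.65880114 -294.21836097  149.29679975] 11.016561495290107 [ 0.16943896 -0.05938752 -2.26294844]
```

View pics/lift.png

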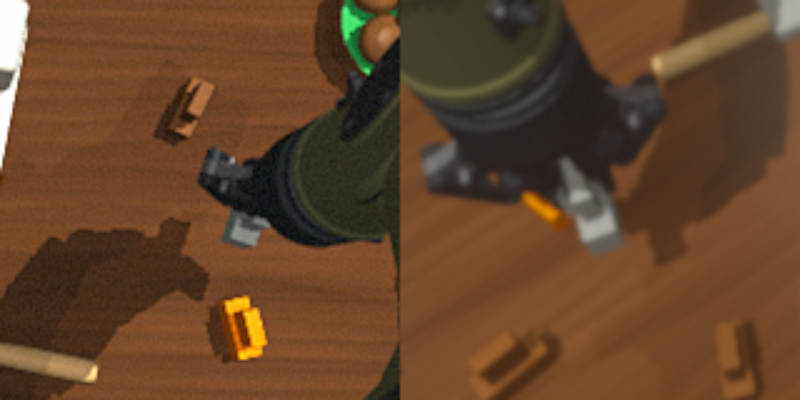

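The gauge is held (width 11 mm, load about −2.3 N) and the other three stand where they were. Moving above the slot and looking.

Run:
```python
from workcell import ctrl, claw, vision
from h import *
yaw=SQ[2]-np.pi/2; p=s2w(0,-57.8)
ctrl.servo_line([*p,150],speed=180,rot=DN(yaw))
ctrl.servo_line([*p,90],speed=100)
st=ctrl.get_state();print(st['clock'],st['position'],st['orientation'],p,w2s(st['position']),st['wrist_force'])
for n in('top','scene'): cv2.imwrite(f'pics/{n}2.png',vision.get_image(n))
t=cv2.imread('pics/top2.png')[150:270,270:390];s=cv2.imread('pics/scene2.png')[200:320,270:390]
cv2.imwrite('pics/over.png',cv2.resize(np.hstack([t,s]),None,fx=3.3,fy=3.3,interpolation=cv2.INTER_CUBIC))
```

```text
6.9 [506.43760445 -44.16972303  90.28723961] [-1.57011839e+00  1.38062219e-05 -1.74311914e+00] [506.10734626 -43.94712813] [  0.36348287 -57.96278565] [ 0.26710247  0.31090178 -2.26631725]
```

View pics/over.png

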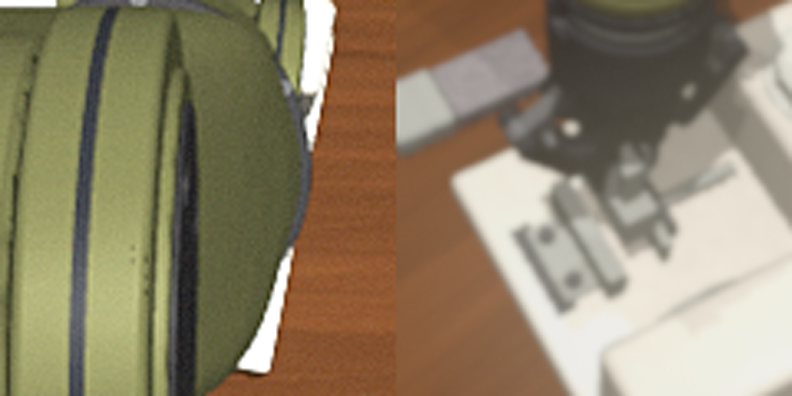

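Run:
```python
from workcell import vision
from h import *
S=cam(vision,'scene'); im=cv2.imread('pics/scene2.png')
x0,y0,w,h=315,225,80,75;k=9
a=cv2.resize(im[y0:y0+h,x0:x0+w],None,fx=k,fy=k,interpolation=cv2.INTER_CUBIC)
def ln(P,q,col):
    uv=(proj(S,place(np.array(P,float),q))+.5-[x0,y0])*k-.5
    cv2.polylines(a,[np.round(uv).astype(np.int32)],True,col,1)
q=[506.44,-44.17,-.172];b=56.7
for z in(0,28): ln([[-25,-10,b+z],[25,-10,b+z],[25,10,b+z],[-25,10,b+z]],q,(0,0,255))
SS=[516.45,11.95,-.171]
ln([[-30,-45,46],[30,-45,46],[30,-39,46],[-30,-39,46]],SS,(0,255,0))
ln([[-35,-70,46],[35,-70,46],[35,-80,46],[-35,-80,46]],SS,(255,0,0))
cv2.imwrite('pics/ov2.png',a)
```

```text
(no output)
```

View pics/ov2.png

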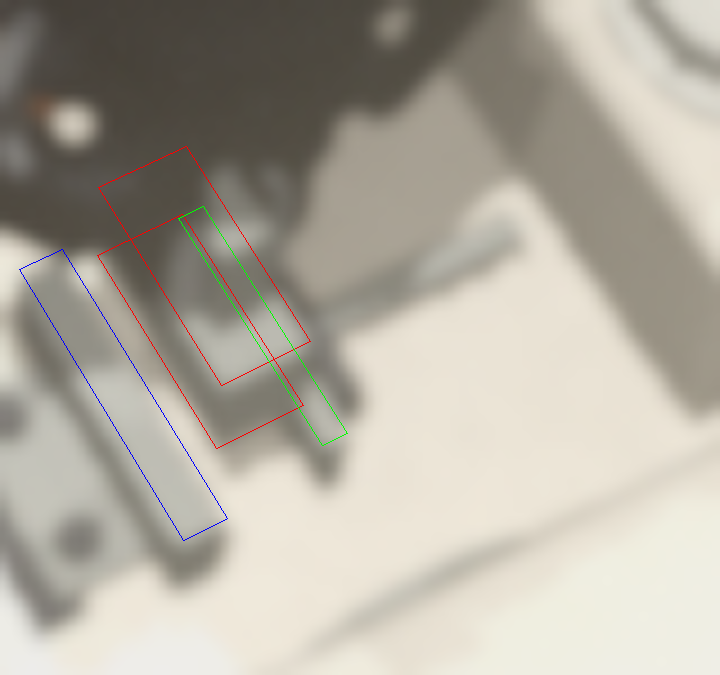

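The held gauge's projection matches the scene view. The pad, fence and gauge line up, with the foot's bottom corner at about crop (217,450). Shifting 0.6 mm toward the fence and lowering with a force stop.

Run:
```python
from workcell import ctrl, claw, vision
from h import *
p=s2w(-0.3,-58.4)
ctrl.servo_line([*p,74],speed=60)
hit=ctrl.servo_line([*p,50],speed=25,threshold=5)
st=ctrl.get_state();print(hit,st['clock'],st['position'],st['orientation'],w2s(st['position']),st['wrist_force'],st['ft_torque'])
```

```text
True 8.1833 [505.52711299 -44.45372683  53.69914554] [-1.57133501e+00  9.25944101e-06 -1.74282841e+00] [ -0.48496562 -58.39843231] [0.0302138  0.20857675 4.04198142] [0.0114881  0.00385517 0.03436523]
```

Contact came at z 53.7, as expected for the deck. Releasing, retracting and checking from above.

Run:
```python
from workcell import ctrl, claw, vision
from h import *
claw.gripper_to(34)
p=ctrl.get_state()['position']
ctrl.servo_line([p[0],p[1],160],speed=150)
yaw=1.3; k=s2w(0,75)
ctrl.reach([*k,190],DN(yaw))
st=ctrl.get_state();print(st['clock'],st['position'],st['orientation'],st['joint_pos'],st['width'],st['wrist_force'],st['ft_torque'])
for n in('top','scene'): cv2.imwrite(f'pics/{n}3.png',vision.get_image(n))
t=cv2.imread('pics/top3.png')[120:270,230:380];s=cv2.imread('pics/scene3.png')[170:340,290:460]
cv2.imwrite('pics/placed.png',np.hstack([cv2.resize(t,(400,400),interpolation=cv2.INTER_CUBIC),cv2.resize(s,(400,400),interpolation=cv2.INTER_CUBIC)]))
```

```text
11.125 [528.50471395  86.46475828 189.49961875] [-1.56981161e+00  7.96186920e-04  1.29885717e+00] [ 0.23300494  0.74665691 -0.82857642  1.86038653  0.71773487  0.86487579
  0.34089774] 34.06308033791836 [ 0.33483666 -0.02631315 -0.26973767] [ 0.05062145  0.03452232 -0.00350846]
```

View pics/placed.png

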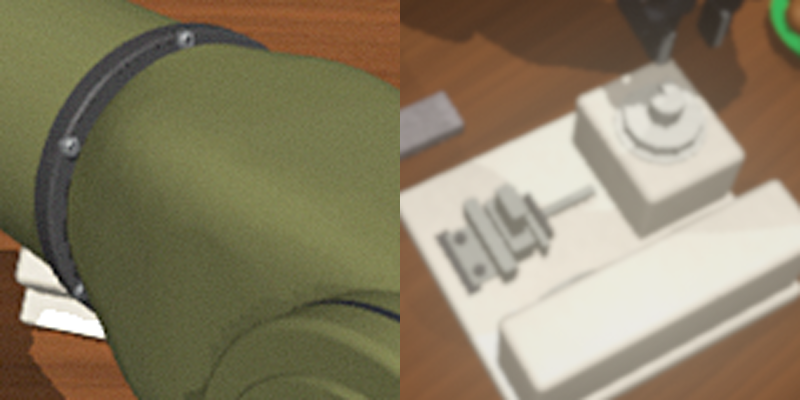

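The scene view shows the gauge standing in the slot, released, at crop (510,215), with the knob pair clear. Going down on the inner knob.

Run:
```python
from workcell import ctrl, claw, vision
from h import *
k=s2w(0,74.6); yaw=1.3
ctrl.servo_line([*k,135],speed=120)
hit=ctrl.servo_line([*k,110],speed=50,threshold=5)
def pr(t):
    st=ctrl.get_state();print(t,round(st['clock'],2),np.round(st['position'],2),np.round(st['orientation'],4),round(st['width'],2),np.round(st['wrist_force'],2),np.round(st['ft_torque'],3))
pr(hit)
for n in('scene',): cv2.imwrite(f'pics/{n}4.png',vision.get_image(n))
claw.gripper_to(20,80)
pr('grip')
ctrl.dwell(.3);pr('d')
s=cv2.imread('pics/scene4.png')[170:290,340:460]
cv2.imwrite('pics/kn.png',cv2.resize(s,None,fx=5,fy=5,interpolation=cv2.INTER_CUBIC))
```

```text
False 12.48 [528.73  86.6  109.89] [-1.5706 -0.      1.3001] 34.26 [ 0.03  0.2  -0.69] [-0.    -0.025 -0.068]
grip 12.79 [529.    86.8  110.62] [-1.5716e+00 -6.0000e-04  1.3001e+00] 23.06 [-1.74 -0.72  5.39] [-0.018  0.21  -0.059]
d 13.09 [529.    86.82 110.59] [-1.5715e+00 -6.0000e-04  1.3001e+00] 22.84 [-0.55 -0.76  6.69] [-0.035  0.23  -0.065]
```

View pics/kn.png

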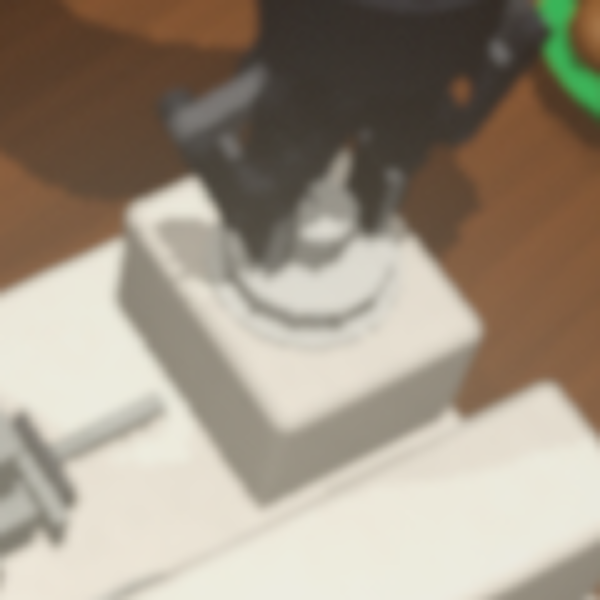

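The grip is on (22.8 mm), with only the small downward push of the swinging pads, as there was at the tab. Turning clockwise in small steps.

```bash
cat > turn.py <<'E'
import sys,json
from workcell import ctrl, claw, vision
from h import *
k=s2w(0,74.6)
def turn(y):
    ctrl.servo_line([*k,110],speed=30,rot=DN(y))
    st=ctrl.get_state();a=(round(st['clock'],2),round(y,3),round(st['orientation'][2],4),round(st['width'],2),np.round(st['wrist_force'],1),np.round(st['ft_torque'],3));print(*a)
    return st
E
python3 - <<'E'
from turn import *
for y in np.arange(1.2,0.89,-.1): st=turn(y)
ctrl.dwell(.2);print(ctrl.get_state()['ft_torque'])
E
```

```text
13.34 1.2 1.2012 22.91 [ 0.4 -0.2  7.4] [ 0.017  0.32  -0.202]
13.59 1.1 1.1014 23.08 [-0.8  1.   6.5] [-0.004  0.213 -0.218]
13.84 1.0 1.0014 23.29 [-1.8 -1.   6.5] [-0.04   0.221 -0.254]
14.09 0.9 0.9014 22.83 [-1.2  0.5  7.3] [ 0.075  0.292 -0.229]
[ 0.01111973  0.27344442 -0.22339458]
```

Run:
```python
from workcell import ctrl, claw, vision
from h import *
cv2.imwrite('pics/scene5.png',vision.get_image('scene'))
o=[cv2.resize(cv2.imread(f'pics/scene{i}.png')[170:290,300:420],(400,400),interpolation=cv2.INTER_CUBIC) for i in(4,5)]
cv2.imwrite('pics/c5.png',np.hstack(o))
```

```text
(no output)
```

View pics/c5.png

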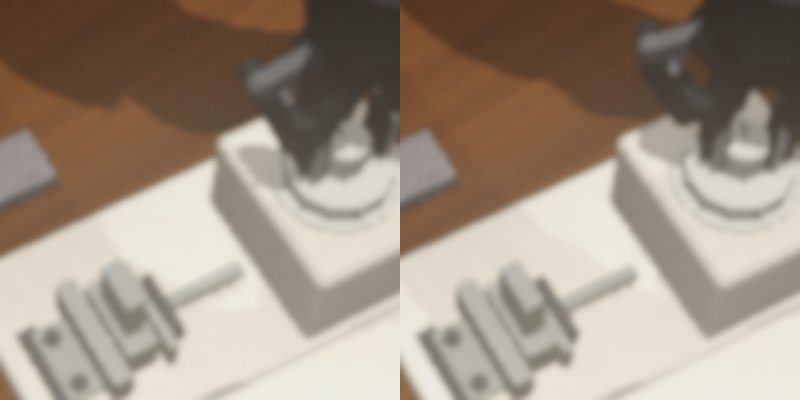

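Between frames the pad moved about 4 mm toward the fence and the gauge has not moved, so the knob follows. Continuing with finer steps and watching the torque (baseline about −0.22).

Run:
```python
from turn import *
y=.9
while y>.62:
    y-=.04
    st=turn(y)
    if st['ft_torque'][2]<-.285: break
```

```text
14.59 0.86 0.8622 22.95 [-0.7 -0.7  6.9] [-0.027  0.3   -0.059]
14.84 0.82 0.8222 22.91 [-0.8  0.3  5.7] [-0.004  0.295 -0.035]
15.09 0.78 0.7822 22.89 [-1.  -0.1  6.3] [-0.004  0.255 -0.003]
15.34 0.74 0.7422 23.37 [-1.5 -0.3  6.2] [-0.043  0.247 -0.034]
15.59 0.7 0.7023 23.18 [-0.8 -0.4  6.6] [ 0.004  0.264 -0.011]
15.84 0.66 0.6624 22.92 [-1.9 -0.1  6.5] [-0.08   0.278  0.017]
16.09 0.62 0.6225 23.21 [-1.2  0.3  6.3] [0.021 0.32  0.072]
```

Run:
```python
from turn import *
def avg(n=6):
    a=[]
    for _ in range(n): ctrl.dwell(.05);a.append(ctrl.get_state()['ft_torque'][2])
    return np.round([np.mean(a),np.std(a)],4)
print(avg())
st=turn(.60);print(avg())
cv2.imwrite('pics/scene6.png',vision.get_image('scene'))
o=[cv2.resize(cv2.imread(f'pics/scene{i}.png')[230:290,300:360],(400,400),interpolation=cv2.INTER_CUBIC) for i in(4,6)]
cv2.imwrite('pics/c6.png',np.hstack(o))
```

```text
[0.0318 0.0288]
16.64 0.6 0.6029 23.16 [-1.6  0.   6.7] [0.004 0.301 0.088]
[0.1254 0.0276]
```

View pics/c6.png

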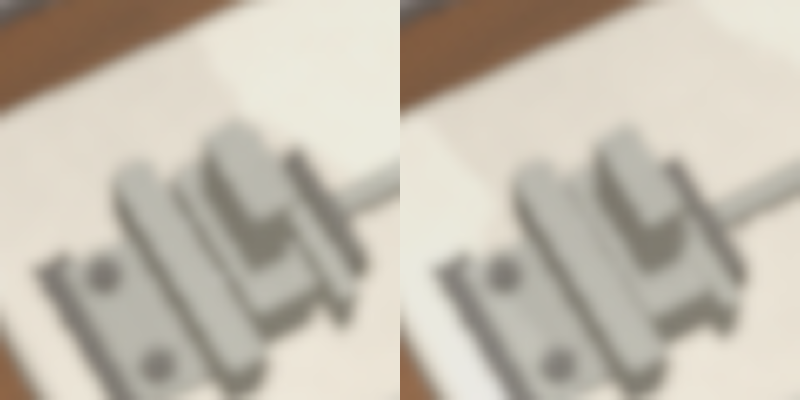

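Scene crop: the gauge now sits against the fence and the pad against the gauge, and the torque is rising. I'll cross-check with the pad travel measured to sub-pixel from the saved frames.

Run:
```python
from workcell import vision
from h import *
S=cam(vision,'scene'); Q=[516.45,11.95,-.171]
ys=np.arange(-95,-10,.25)
def prof(i,xs,z):
    im=cv2.cvtColor(cv2.imread(f'pics/scene{i}.png'),cv2.COLOR_BGR2GRAY).astype(np.float32)
    P=np.array([[x,y,z] for x in xs for y in ys]);uv=proj(S,place(P,Q)).astype(np.float32)
    v=cv2.remap(im,uv[:,0].reshape(len(xs),-1),uv[:,1].reshape(len(xs),-1),cv2.INTER_CUBIC);return v.mean(0)
rng=np.random
for nm,xs,z in(('x far end',np.arange(22,29,1),46),('dark block',np.arange(-12,16,2),40),('tab',np.arange(-8,8,2),80)):
    p={i:prof(i,xs,z) for i in(3,4,5,6)}
    print(nm)
    for i in(3,4,5,6): print(i,[int(v) for v in p[i][::8]])
    # shift by matching gradient in window
    lo,hi={'x far end':(-52,-33),'dark block':(-45,-22),'tab':(-70,-45)}[nm]
    for ref in(3,4):
      w=(ys>lo)&(ys<hi); g0=np.gradient(p[ref])[w]
      for i in(4,5,6):
        gi=np.gradient(p[i]);best=[]
        ds=np.arange(-10,3,.05)
        for d in ds:
            best.append(np.corrcoef(g0,np.interp(ys[w]+d,ys,gi))[0,1])
        j=np.argmax(best);print(ref,i,round(ds[j],2),round(best[j],3))
```

```text
x far end
3 [144, 164, 176, 173, 154, 137, 149, 174, 185, 187, 186, 182, 166, 144, 140, 147, 150, 150, 150, 150, 150, 151, 149, 143, 140, 157, 176, 181, 167, 147, 146, 171, 201, 218, 223, 224, 224, 224, 224, 224, 224, 225, 225]
4 [145, 165, 177, 174, 155, 138, 150, 174, 186, 188, 187, 182, 167, 145, 141, 148, 151, 151, 150, 150, 150, 151, 150, 144, 141, 157, 177, 181, 168, 147, 147, 172, 202, 219, 224, 225, 225, 224, 224, 225, 225, 225, 226]
5 [144, 165, 177, 174, 155, 138, 150, 174, 186, 187, 187, 182, 167, 148, 144, 149, 151, 151, 150, 150, 150, 149, 153, 165, 179, 181, 165, 144, 144, 170, 200, 218, 224, 225, 224, 224, 224, 224, 224, 224, 225, 225, 224]
6 [145, 164, 177, 174, 155, 137, 150, 174, 185, 187, 186, 182, 170, 155, 150, 150, 151, 150, 150, 150, 150, 151, 159, 174, 180, 169, 151, 155, 186, 213, 223, 226, 225, 225, 224, 224, 224, 224, 224, 224, 225, 224, 224]
3 4 0.0 1.0
3 5 -4.2 0.965
3 6 -6.1 0.938
4 4 0.0 1.0
4 5 -4.2 0.968
4 6 -6.1 0.943
dark block
3 [164, 170, 177, 177, 167, 144, 134, 154, 176, 184, 184, 183, 178, 162, 152, 164, 171, 158, 140, 132, 134, 140, 149, 155, 
[... 1100 characters left out ...]
65, 160, 172, 172, 157, 138, 128, 137, 161, 179, 183, 183, 183, 182, 183, 183, 179, 179, 191, 211, 225, 231, 232, 233, 233, 233, 233, 233, 233, 233, 233, 233, 233, 233, 233]
5 [162, 136, 150, 174, 183, 184, 183, 178, 167, 166, 174, 168, 150, 133, 128, 144, 168, 181, 183, 183, 183, 181, 177, 176, 185, 203, 217, 222, 223, 223, 222, 222, 222, 223, 223, 223, 224, 224, 226, 228, 231, 232, 232]
6 [162, 136, 150, 174, 183, 183, 182, 179, 175, 175, 170, 154, 136, 128, 140, 165, 180, 183, 183, 182, 182, 178, 179, 192, 210, 219, 222, 223, 223, 222, 222, 222, 222, 222, 223, 223, 223, 223, 223, 223, 223, 223, 222]
3 4 -0.05 0.997
3 5 -1.05 0.888
3 6 -2.6 0.836
4 4 0.0 1.0
4 5 -1.05 0.889
4 6 -2.65 0.829
```

Vision gives pad travel of 4.0 mm at 0.40 rad and 6.1 mm at 0.70 rad. So about 0.9 mm of spring compression (~7 N), which agrees with the torque rise. One more step of 0.03 rad, then check that the pad no longer moves.

```bash
cat > pad.py <<'E'
from h import *
def run(vision,ids,ref=4):
    S=cam(vision,'scene'); Q=[516.45,11.95,-.171]; ys=np.arange(-95,-10,.25)
    def prof(i,xs,z):
        im=cv2.cvtColor(cv2.imread(f'pics/scene{i}.png'),cv2.COLOR_BGR2GRAY).astype(np.float32)
        P=np.array([[x,y,z] for x in xs for y in ys]);uv=proj(S,place(P,Q)).astype(np.float32)
        return cv2.remap(im,uv[:,0].reshape(len(xs),-1),uv[:,1].reshape(len(xs),-1),cv2.INTER_CUBIC).mean(0)
    for nm,xs,z,lo,hi in(('padend',np.arange(22,29,1),46,-40,-26),('block',np.arange(-12,16,2),40,-40,-22),('fence',np.arange(-20,20,2),46,-90,-75)):
        w=(ys>lo)&(ys<hi);g0=np.gradient(prof(ref,xs,z))[w];ds=np.arange(-10,3,.05)
        for i in ids:
            gi=np.gradient(prof(i,xs,z));c=[np.corrcoef(g0,np.interp(ys[w]+d,ys,gi))[0,1] for d in ds]
            print(nm,ref,i,round(ds[np.argmax(c)],2),round(max(c),3))
E
python3 - <<'E'
from turn import *
import pad
def avg(n=8):
    a=[]
    for _ in range(n): ctrl.dwell(.05);a.append(ctrl.get_state()['ft_torque'][2])
    return np.round([np.mean(a),np.std(a)],4)
print(avg()); turn(.585);turn(.57);print(avg())
cv2.imwrite('pics/scene7.png',vision.get_image('scene'))
pad.run(vision,(5,6,7))
E
```

```text
[0.1359 0.0323]
17.64 0.585 0.5881 22.94 [-0.4 -0.3  7.6] [0.006 0.284 0.184]
17.89 0.57 0.5731 22.71 [-1.2  0.2  6.9] [-0.073  0.329  0.201]
[0.1645 0.0183]
padend 4 5 -4.05 0.999
padend 4 6 -6.4 0.988
padend 4 7 -6.45 0.987
block 4 5 -3.85 0.998
block 4 6 -6.15 0.954
block 4 7 -6.2 0.944
fence 4 5 0.0 1.0
fence 4 6 0.0 1.0
fence 4 7 0.0 1.0
```

The pad has stopped (6.2–6.4 mm) while the knob is at 7.27 mm, so about 1 mm of compression (~8 N). Torque reads a little higher, but within the band. Releasing and clearing the hand.

Run:
```python
from workcell import ctrl, claw, vision
from h import *
import pad
claw.gripper_to(34)
p=ctrl.get_state()['position']
print(ctrl.get_state()['wrist_force'],ctrl.get_state()['ft_torque'])
ctrl.servo_line([p[0],p[1],220],speed=120)
ctrl.reach([300,-500,260],DN(-1.2))
st=ctrl.get_state();print(st['clock'],st['position'],st['wrist_force'])
for n in('top','scene'): cv2.imwrite(f'pics/{n}8.png',vision.get_image(n))
pad.run(vision,(5,7,8))
a=[cv2.resize(cv2.imread(f'pics/top{i}.png')[120:270,230:380],(400,400),interpolation=cv2.INTER_CUBIC) for i in(0,8)]
cv2.imwrite('pics/end.png',np.hstack(a))
```

```text
[ 0.43887786 -0.30375566  0.24954559] [-0.00087199  0.01935913 -0.03155704]
21.925 [ 301.48510555 -498.91904093  259.97218841] [ 0.85824153  1.11194484 -0.36809403]
padend 4 5 -4.05 0.999
padend 4 7 -6.45 0.987
padend 4 8 -6.5 0.989
block 4 5 -3.85 0.998
block 4 7 -6.2 0.944
block 4 8 -6.2 0.945
fence 4 5 0.0 1.0
fence 4 7 0.0 1.0
fence 4 8 0.0 1.0
```

View pics/end.png

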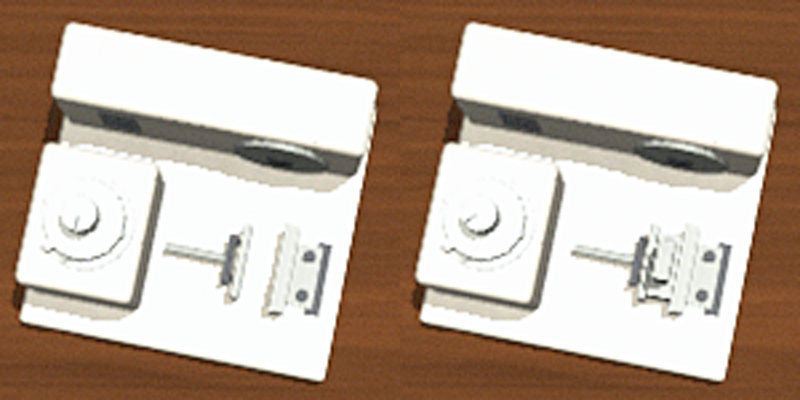

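View pics/top8.png

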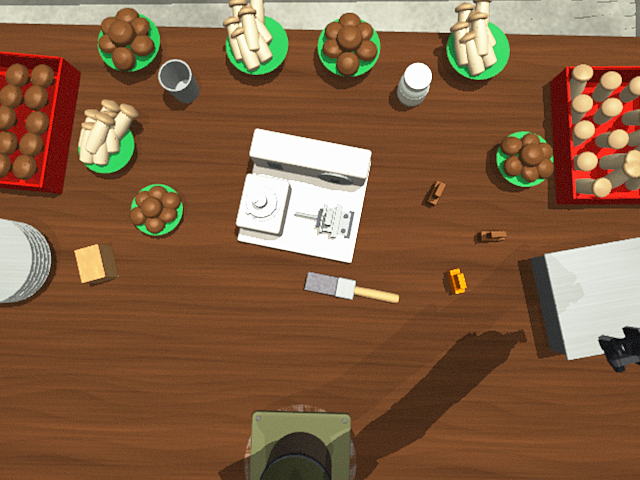

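The hand is clear, the gauge is nipped square between pad and fence, and the bowl and brush are where they were. A last zoom on the knob pointer and ring lug.

Run:
```python
import cv2,numpy as np
def f(i):
    t=cv2.imread(f'pics/top{i}.png')[182:226,240:284].astype(float)
    t=np.clip((t-120)*255/135,0,255)**2/255
    return cv2.resize(t.astype(np.uint8),(400,400),interpolation=cv2.INTER_CUBIC)
cv2.imwrite('pics/knob8.png',np.hstack([f(0),f(8)]))
```

```text
(no output)
```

View pics/knob8.png

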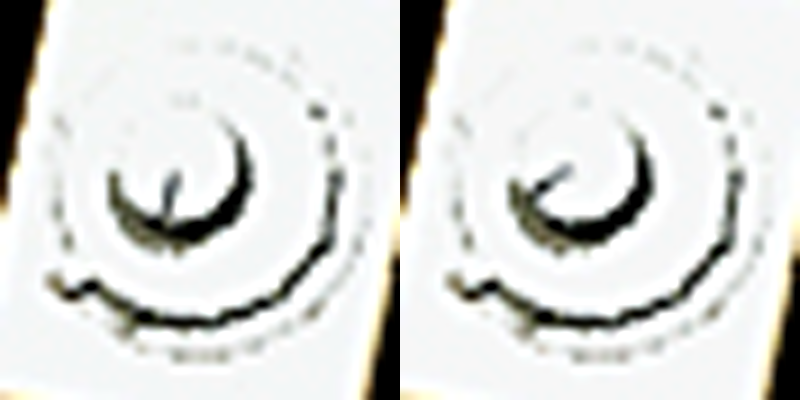

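Pointer has turned clockwise about 0.6–0.75 rad, and the lug at crop (55,285) is unchanged. Handing in.

Run:
```python
from workcell import ctrl
ctrl.sign_off(); print(ctrl.get_state()['clock'])
```

```text
the job is handed in; nothing more can be done
the job is handed in; nothing more can be done
```

I stood the steel gauge in the slot, let go, and turned only the inner knob clockwise by about 0.73 rad until the pad nipped the gauge. I handed in after about 22 s with the hand clear. The hand-in gives no verdict.

- **Hold force:** the pad stopped after 6.2–6.5 mm while the knob called for about 7.3 mm, so the spring is compressed about 1 mm, or roughly 8 N. It did not move when I let go of the knob.
- **Disagreement on force:** the torque rise suggested more, about 8–16 N, with noise and uncertain knob friction. That puts its top end right at the 16 N limit. I trusted the pad-travel figure and did not tighten further.
- **Knob angle:** reading the pointer in the picture gave 0.6–0.75 rad. It is coarse at that size, but agrees with the commanded turn.
- **Everything else:** the last pictures show the ring's lug, the bowl and the brush where they started. The gauge stands upright and square against the fence.

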